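# Clear the pile off the board and put each thing in its home

### The job

Somebody has piled four things on the circuit board under repair. Clear it from the top down, one thing at a time, setting each down upright in its own home without dropping it: the loupe in the small wooden box, the flux tin in the round metal dish, the solder reel flat on the reel stand with the spindle up through its bore, and the heat sink lying flat inside the black tray, fins up. Tip nothing over, and leave the capacitor and the screwdriver where they are.

Things in the scene. Friction and masses are not known exactly. Their poses are not given: they have to be found in the camera images.
- loupe: Eye loupe, top of the pile, standing on the tin. Clear skirt 34 mm in diameter from 0 to 18 mm height, narrowing to a black eyepiece 30 mm in diameter from 21 to 50 mm (total height 50 mm): grip the eyepiece. About 40 g. Origin: centre of its underside; z up.
- tin: Round flux tin, dark blue below with a bare steel lid, closed, 46 mm in diameter, 25 mm high, about 60 g; second in the pile, on the reel. Origin: centre of its underside; z up.
- spool: Solder reel standing on end: two blue flanges 58 mm in diameter (each 4 mm thick) with grey solder 55 mm in diameter between, 42 mm high, with a round bore 26 mm in diameter right through along z. About 250 g. Third in the pile, on the heat sink's fins. Origin: centre of its underside on the bore's axis; z up.
- heat_sink: Bare aluminium heat sink, 90 (its x) by 60 (its y) by 30 mm high, upright fins along x; about 180 g. Grip it across y, on the outer fins. Bottom of the pile, flat on the fixed green board (160 by 120 mm, top 20 mm above the table, long sides about along x; components up to 13 mm high stand at the board's short ends, clear of the heat sink). Origin: centre of its underside; z up.
- loupe_box: Small open wooden box, the loupe's home, fixed: 64 by 64 mm outside, 56 by 56 mm inside, 20 mm high, inner floor 4 mm up. Origin: centre of its underside.
- tin_dish: Shallow round metal dish, the tin's home, fixed: 70 mm outside and 62 mm inside diameter, rim 8 mm high, inner floor 3 mm up. Origin: centre of its underside.
- reel_stand: Reel stand, the solder reel's home, fixed: a dark steel plate 80 by 80 by 8 mm with an upright brass spindle 10 mm in diameter in its centre, its tapered tip 50 mm above the table. Origin: centre of the plate's underside, on the spindle's axis; z up.
- heat_sink_tray: Black plastic rectangular tray, the heat sink's home, fixed: 116 (its x) by 86 (its y) mm outside, 108 by 78 mm inside, rim 12 mm high, inner floor 4 mm up. The heat sink lies in it along its length, either way round. Origin: centre of its underside.
- capacitor: Loose black capacitor can, upright, 30 mm in diameter, 45 mm high, beyond the board. Leave it alone. Origin: centre of its underside.
- screwdriver: Loose screwdriver 140 mm long lying beyond the board. Leave it alone. Origin near its middle; handle to its -x.
Things that resemble listed ones, but are neither listed nor needed, are in the scene too. Of the things that look like the heat_sink, the smaller one is meant.

How it is judged:
On the way, in this order (a step that is already met when the one before it is completed fails the run):
1. the loupe stands released in its wooden box (horizontal distance between loupe and loupe_box below 0.017 m and z of loupe in the frame of loupe_box below 0.008 m and angle between loupe's own z axis and vertical below 0.08 rad and contact force between loupe and the fingers below 0.05 N and linear speed of loupe below 0.03 m/s), for 0.2 s.
2. then the tin stands released in its dish (horizontal distance between tin and tin_dish below 0.011 m and z of tin in the frame of tin_dish below 0.007 m and angle between tin's own z axis and vertical below 0.08 rad and contact force between tin and the fingers below 0.05 N and linear speed of tin below 0.03 m/s), for 0.2 s.
3. then the reel sits released on its stand, over the spindle (horizontal distance between spool and reel_stand below 0.011 m and z of spool in the frame of reel_stand below 0.012 m and angle between spool's own z axis and vertical below 0.08 rad and contact force between spool and the fingers below 0.05 N and linear speed of spool below 0.03 m/s), for 0.2 s.
4. then the heat sink lies released in its tray (horizontal distance between heat_sink and heat_sink_tray below 0.0145 m and z of heat_sink in the frame of heat_sink_tray below 0.008 m and angle between heat_sink's own z axis and vertical below 0.08 rad and contact force between heat_sink and the fingers below 0.05 N and linear speed of heat_sink below 0.03 m/s and angle between the x axis of heat_sink and the x axis of heat_sink_tray, either way round below 0.35 rad), for 0.2 s.
At the end, for the whole second after the job is handed in: All released, at rest, upright (0.08 rad) in their homes, undersides on the home floors (about 4 mm): loupe within 17 mm of the box centre, tin 11 mm of the dish centre, reel 11 mm of the spindle axis, heat sink 14.5 mm of the tray centre, lengths within 0.35 rad either way round (all of step 1 and all of step 2 and all of step 3 and all of step 4 and angular speed of each of loupe, tin, spool, heat_sink below 0.3 rad/s); the robot touches nothing.
It fails at once if a thing of the pile is tipped over (more than 0.5 rad) (angle between any of loupe, tin, spool, heat_sink's own z axis and vertical above 0.5 rad).
It fails at once if a thing of the pile is dropped or knocked (faster than 0.8 m/s, some 3 cm of fall, with the fingers not touching it) ((contact force between loupe and the fingers below 0.01 N and linear speed of loupe above 0.8 m/s) or (contact force between tin and the fingers below 0.01 N and linear speed of tin above 0.8 m/s) or (contact force between spool and the fingers below 0.01 N and linear speed of spool above 0.8 m/s) or (contact force between heat_sink and the fingers below 0.01 N and linear speed of heat_sink above 0.8 m/s)).
It fails at once if the capacitor or the screwdriver is moved by more than 20 mm (distance of any of capacitor, screwdriver from where it was at the start of the episode above 0.02 m).
It also fails if it takes over 141 s, if anything falls off the work surface, if the arm or the gripper's body presses on something with over 40 N, if the wrist force passes 120 N, or if a joint passes its speed limit or range.

### The arm

A 6-joint arm with a two-finger parallel gripper is mounted at the origin on the work surface. World frame = base frame: x ahead of the robot, y to its left, z up, the work surface at z = 0. Lengths are in m, angles in rad, forces in N, time in s.
With the tool pointing down it reaches from about 0.275 to 0.775 m from the base axis. Payload 14.6 kg.
Tool frame: the origin (TCP) lies at the very end of the fingers, on their centre line; the grasp point (between the pads) lies 19 mm behind it (bot.grip_depth is the distance from the TCP to the grasp point, in m); z points along the fingers, y is the line along which they close (so a half turn about z gives the same grasp; the last joint's range is limited). The gripper opens to 85 mm and grips with 20 to 120 N. Pads are 22 mm wide; open, the fingers measure 114 mm over their backs; the gripper's body (76 mm by 85 mm) begins 54 mm behind the grasp point. The pads swing forward as they close: fully open they stand 13 mm farther back than shut.
Start: joints at [1.036, 0.263, -0.048, 1.259, 0, 1.415], TCP at [0.195, 0.488, 0.231] pointing down, gripper open.
Joint ranges: [-2.65, 2.65], [-0.89, 1.7], [-1.18, 1.37], [-2.13, 2.11], [-1.35, 1.29], [-3.14, 3.14]. Speed limits (rad/s): [1.89, 1.89, 2.57, 2.79, 3.14, 3.14].

### API

Orientations are given as [roll, pitch, yaw] about the fixed x, y, z axes, in that order (R = Rz(yaw) Ry(pitch) Rx(roll)).
In Python, from bench import bot, imaging gives the robot as it stands.
- The arm moves only by the tool send_rows, never from a script. Its argument "series" is text: rows parted by semicolons, each of 7 numbers parted by spaces: the turn, a rotation vector about the tool's x, y, z in units of 360 degrees (1.0 is 360 degrees), then the shift along the tool's x, y, z in units of 200 mm (1.0 is 200 mm), then the opening, from -1 (shut) to 1 (fully open). A call has exactly 8 rows; each row shifts and turns the commanded pose from where the row before left it, along the tool's axes as they then stand; what a row does not reach is not made up. A row lasts 1/8 s, in which the tool goes at most 62.5 mm and 10.7 degrees, less where a joint would pass 70% of its speed; a pose out of reach is approached as far as the arm can. A call with a number of a shift or a turn outside -1 to 1 is refused whole. A call with a gripper value outside its range is refused whole. The fingers move at their own pace and stop on an object; the grip force is fixed at half the most. Time passes only in rows, so rows that do not move let the fingers close, or fill a call up. It gives the time, the measured TCP pose, the force, the opening and the grip force at its end, in the units of the state.
- bot.state(): the state, without advancing time (a new reading comes with each control period).
- imaging.snapshot(name): name is "scene" or "top" or "wrist"; returns a dict with "img" (420x560x3 uint8, red, green, blue), "intrinsics" (3x3 intrinsics, pixels), "R" (3x3) and "t" (3): a world point X has camera coordinates R X + t. Camera axes: x right, y down, z forward; pixel columns grow to the right and rows downward; lengths in m; the calibration is good to about 2 mm. A picture is of the moment at which its call begins. There is no depth.
- bot.finish_job(): hands the job in; it is judged then, once.
The state is a dict: "time_s": time; "joint_positions": joint angles; "joint_vel": joint speeds; "joint_efforts": joint torques, N m; "tool_pos": TCP position; "eef_rot": TCP orientation; "wrist_force": force on the tool from outside, world axes, zero at the start; "ft_torque": the same for the moment, N m; "finger_gap": finger opening in m; "grip_force": force on a finger pad.
Only numpy, scipy, OpenCV 4.12 (cv2) and the standard library are available. Lean on these libraries where they do the work, as an engineer would, in place of code of your own. Each camera call takes 0.05 s, during which the arm holds its last target. There are 200 camera calls.

## Working session

There is one attempt and no reset: what is moved stays moved. The work goes in short steps, Python scripts to look and compute and a tool call to move; the robot and the scene stay as the last step left them, time stands still between calls to the robot, and variables do not carry over. Pictures are saved under pics/ and viewed, at most 14 in all, crops included, and the job is handed in when it is done.

Besides the shell and the picture viewer there is one more tool, called after "Emit:" as a command line: name --argument value ..., lists and objects as JSON in quotes. send_rows: Moves the arm, as the interface text tells. Its arguments: {"type":"object","properties":{"series":{"type":"string"}},"required":["series"]}

```bash
ls; mkdir -p pics
python3 - <<'E'
from bench import bot, imaging
import cv2,numpy as np
print(bot.state(), bot.grip_depth)
for n in ["scene","top"]:
    s=imaging.snapshot(n); cv2.imwrite(f"pics/{n}0.png",s["img"][:,:,::-1]); print(n,np.round(s["intrinsics"],1).tolist(),np.round(s["R"],3).tolist(),np.round(s["t"],3).tolist())
E
```

```text
pics
{'time_s': 0.0, 'joint_positions': array([ 1.03571922e+00,  2.63509747e-01, -4.89066583e-02,  1.25941141e+00,
        5.42760922e-06,  1.41549291e+00]), 'joint_vel': array([ 0.00133762, -0.00062702,  0.00157879, -0.00054244,  0.00049834,
        0.00010694]), 'joint_efforts': array([-3.42625640e-05, -6.37612581e+01,  3.84566832e+01,  1.38506986e-02,
       -8.88268096e-05,  3.17116121e-05]), 'tool_pos': array([0.19449073, 0.48735945, 0.23084305]), 'eef_rot': array([-3.14057442e+00, -1.64912061e-04,  2.76181887e+00]), 'wrist_force': array([-0.41318748, -0.05017684,  0.5439715 ]), 'ft_torque': array([-0.0033847 , -0.03735798,  0.01668855]), 'grip_force': 0.0, 'finger_gap': 0.08534033725081307} 0.0187
scene [[401.5, 0.0, 280.7], [0.0, 401.5, 205.1], [0.0, 0.0, 1.0]] [[-0.558, 0.83, 0.001], [0.506, 0.341, -0.792], [-0.658, -0.442, -0.61]] [0.295, -0.178, 1.337]
top [[410.5, 0.0, 279.5], [0.0, 410.5, 207.3], [0.0, 0.0, 1.0]] [[-0.014, -0.999, 0.033], [-0.993, 0.01, -0.12], [0.119, -0.034, -0.992]] [-0.008, 0.533, 1.02]
```

View pics/scene0.png

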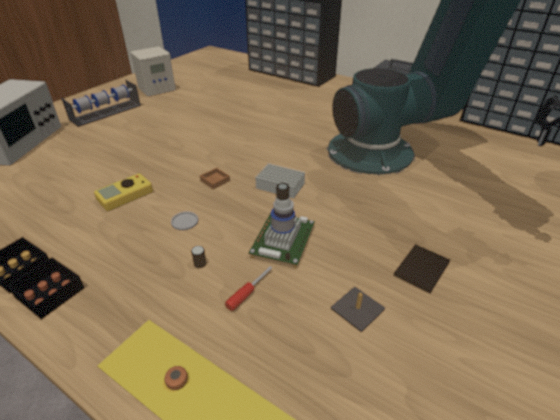

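View pics/top0.png

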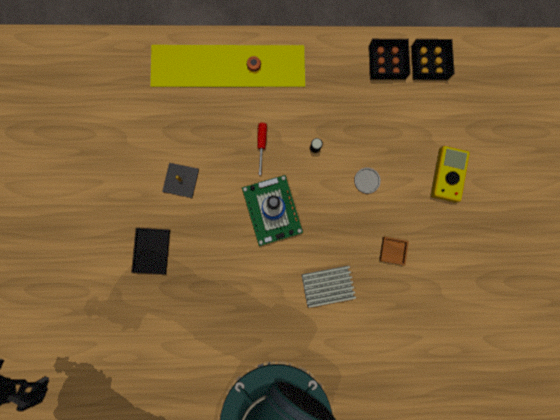

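The scene view shows the pile on the green board at about (283,225), with the loupe on top. In the top view I read these positions:
- Pile: (273,207)
- Box: (394,250)
- Dish: (367,181)
- Stand: (180,180)
- Tray: (151,250)
- Bigger decoy heat sink: (328,287)

```bash
cat > h.py <<'E'
from bench import bot, imaging
import cv2,numpy as np
from scipy.spatial.transform import Rotation as Ro
def cast(s,uv,z):
    K,R,t=s["intrinsics"],s["R"],s["t"]; c=-R.T@t
    d=R.T@np.linalg.solve(K,np.array([uv[0],uv[1],1.0])); return c+d*(z-c[2])/d[2]
def proj(s,X):
    p=s["intrinsics"]@(s["R"]@np.asarray(X)+s["t"]); return p[:2]/p[2]
def castpts(s,P,z): return np.array([cast(s,p,z)[:2] for p in P])
def blob(s,mask,uv,rad=60):
    """largest contour of mask within rad px of uv"""
    m=np.zeros_like(mask); cv2.circle(m,tuple(int(v) for v in uv),int(rad),255,-1)
    c,_=cv2.findContours(mask&m,cv2.RETR_EXTERNAL,cv2.CHAIN_APPROX_NONE)
    return max(c,key=cv2.contourArea)[:,0,:].astype(float)
def snap(n,f=None):
    s=imaging.snapshot(n); s["bgr"]=np.ascontiguousarray(s["img"][:,:,::-1]); s["hsv"]=cv2.cvtColor(s["bgr"],cv2.COLOR_BGR2HSV)
    if f: cv2.imwrite(f"pics/{f}.png",s["bgr"])
    return s
def move(dst,yaw=None):
    """tool-axis shift (units) from the measured pose, and turn about tool z (units) to world yaw of tool x"""
    st=bot.state(); R=Ro.from_euler("xyz",st["eef_rot"]).as_matrix()
    d=R.T@(np.asarray(dst)-st["tool_pos"])/0.2
    y0=np.arctan2(R[1,0],R[0,0]); tz=None
    if yaw is not None: # half-turn-equivalent, least turn
        tz=-(((yaw-y0+np.pi/2)%np.pi)-np.pi/2)/(2*np.pi)
    return np.round(d,4),tz,st["tool_pos"],y0,st["joint_positions"][5]
E
python3 - <<'E'
from h import *
s=snap("top"); H,S,V=cv2.split(s["hsv"])
for n,uv in dict(box=(394,250),dish=(367,181),stand=(172,170),tray=(151,250),board=(250,195),pile=(273,207),wood=(330,230),spindle=(180,178),cap=(316,148)).items(): print(n,s["hsv"][uv[1],uv[0]],cast(s,uv,0.01).round(3))
def rep(n,mask,uv,rad,z):
    c=blob(s,mask.astype(np.uint8)*255,uv,rad); w=castpts(s,c,z).astype(np.float32)
    print(n,len(c),"rect",cv2.minAreaRect(w),"circ",cv2.minEnclosingCircle(w))
rep("tray",(V<50),(151,250),40,0.012)
rep("stand",(S<75)&(V<110),(180,180),30,0.008)
rep("dish",(S<60),(367,181),22,0.008)
rep("board",(H>45)&(H<90)&(S>80),(273,210),60,0.02)
rep("box",(S>140),(394,250),25,0.02)
w=snap("wrist"); print(w["R"].round(3).tolist(),(-w["R"].T@w["t"]).round(3),w["intrinsics"].round(0).tolist())
o=[cv2.resize(s["bgr"][y-40:y+40,x-50:x+50],None,fx=4,fy=4,interpolation=cv2.INTER_CUBIC) for x,y in [(273,207),(380,215),(165,180),(151,250)]]
cv2.imwrite("pics/crops.png",cv2.resize(np.vstack([np.hstack(o[:2]),np.hstack(o[2:])]),(740,592)))
E
```

```text
box [ 14 187 117] [ 0.42  -0.312  0.01 ]
dish [ 27  18 127] [ 0.603 -0.248  0.01 ]
stand [ 6 23 56] [0.636 0.266 0.01 ]
tray [154 105  17] [0.428 0.316 0.01 ]
board [ 67 185  73] [0.568 0.062 0.01 ]
pile [25 64 24] [0.536 0.002 0.01 ]
wood [ 17 138 124] [ 0.474 -0.146  0.01 ]
spindle [ 20 167  58] [0.615 0.245 0.01 ]
cap [26 21 84] [ 0.694 -0.115  0.01 ]
tray 152 rect ((0.4265833795070648, 0.3162292242050171), (0.08549622446298599, 0.11319196224212646), 85.87602233886719) circ ((0.4260329008102417, 0.3153395652770996), 0.06953927129507065)
stand 111 rect ((0.6106487512588501, 0.2447483390569687), (0.07817456871271133, 0.07767512649297714), 77.31653594970703) circ ((0.6102107763290405, 0.2440524399280548), 0.05351990461349487)
dish 71 rect ((0.6063536405563354, -0.24906864762306213), (0.06444164365530014, 0.06546138226985931), 87.93669128417969) circ ((0.6059566140174866, -0.24826925992965698), 0.03433514013886452)
board 229 rect ((0.5275178551673889, 0.005403883755207062), (0.1570982038974762, 0.1174088567495346), 16.00831413269043) circ ((0.5277066230773926, 0.005050963256508112), 0.09211677312850952)
box 231 rect ((0.42021340131759644, -0.30915698409080505), (0.1305094212293625, 0.1234917938709259), 89.34806060791016) circ ((0.42016610503196716, -0.30911195278167725), 0.0659569576382637)
[[0.371, 0.929, -0.001], [0.885, -0.353, 0.304], [0.282, -0.113, -0.953]] [0.123 0.517 0.373] [[306.0, 0.0, 283.0], [0.0, 306.0, 208.0], [0.0, 0.0, 1.0]]
```

View pics/crops.png

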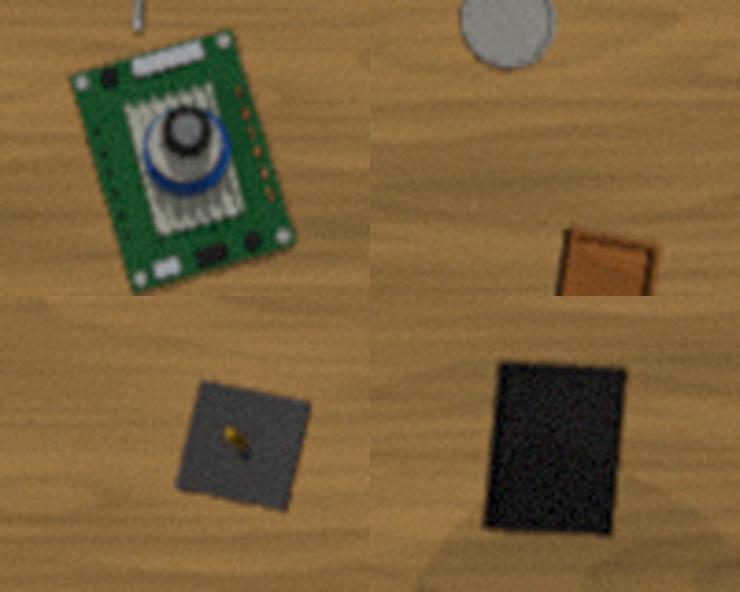

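The crops show the pile on the board, with the loupe's top ring near top-image pixel (273,202). The heat sink's fins run along the board's long side, turned about 16°. The dish, box, stand and tray are all clear. Next I work out a look pose above the pile.

Run:
```python
from h import *
s=snap("top"); p=cast(s,(273.5,202.1),0.167); print(p)
H,S,V=cv2.split(s["hsv"])
m=((H<=14)&(S>150)).astype(np.uint8)*255
c=blob(s,m,(394,250),20);w=castpts(s,c,0.02).astype(np.float32);print(len(c),cv2.minAreaRect(w))
print(move([p[0],p[1],0.285],np.radians(196)))
```

```text
[0.52805242 0.00389176 0.167     ]
103 ((0.418661892414093, -0.30894502997398376), (0.06766963005065918, 0.06549691408872604), 77.96256256103516)
(array([-2.445 , -1.6277, -0.2691]), np.float64(-0.10489474928118062), array([0.19457486, 0.48750238, 0.23107892]), np.float64(2.7617721864250853), np.float64(1.4155189560607153))
```

Emit:
send_rows --series "0 0 0 -0.1 -0.06 -0.09 1; 0 0 0 -0.2 -0.13 -0.09 1; 0 0 0 -0.22 -0.15 -0.09 1; 0 0 0 -0.22 -0.15 0 1; 0 0 0 -0.22 -0.15 0 1; 0 0 0 -0.22 -0.15 0 1; 0 0 0 -0.22 -0.15 0 1; 0 0 0 -0.22 -0.15 0 1"

```text
time_s: 1.25
tool_pos: [0.4154, 0.1634, 0.2854]
eef_rot: [3.141, 0.0, 2.762]
wrist_force: [1.0, 0.4, 0.4]
finger_gap: 0.0853
grip_force: 0.0
```

Emit:
send_rows --series "0 0 0 -0.22 -0.15 0 1; 0 0 0 -0.22 -0.15 0 1; 0 0 0 -0.22 -0.15 0 1; 0 0 0 -0.16 -0.09 0 1; 0 0 -0.026 0 0 0 1; 0 0 -0.026 0 0 0 1; 0 0 -0.026 0 0 0 1; 0 0 -0.026 0 0 0 1"

```text
time_s: 2.25
tool_pos: [0.527, 0.0039, 0.2852]
eef_rot: [3.142, -0.0, -2.863]
wrist_force: [0.0, 0.7, 0.3]
finger_gap: 0.0852
grip_force: 0.0
```

Run:
```python
from h import *
print(move([.528,.004,0.285],np.radians(196)), bot.state()["wrist_force"])
s=snap("wrist","w1")
```

```text
(array([-0.0052, -0.0008,  0.0009]), np.float64(-4.882620674813466e-05), array([0.52695597, 0.00387186, 0.28517284]), np.float64(-2.862646757375545), np.float64(-0.4262866150322783)) [0.04474721 0.72716204 0.28638225]
```

View pics/w1.png

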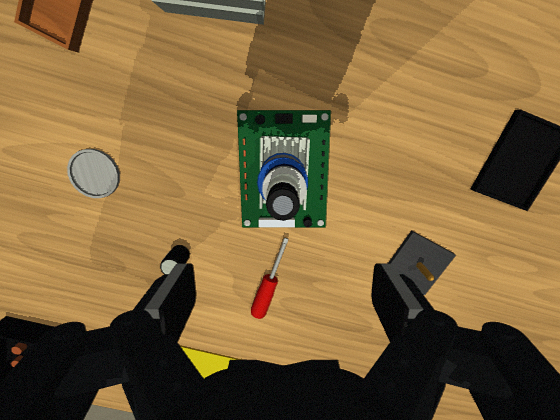

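The wrist view shows the loupe's top ring at about (283,204), with tin, reel and heat sink below it, and the fingers symmetric about column 283. The homes and the loose objects are well clear.

Run:
```python
from h import *
s=snap("wrist"); H,S,V=cv2.split(s["hsv"]); st=bot.state()
print("tcp px",proj(s,st["tool_pos"]),"px of est",proj(s,[.528,.004,.167]))
m=(V<60).astype(np.uint8)*255
c=blob(s,m,(283,203),26); print("dark",cv2.boundingRect(c.astype(np.int32)))
# row widths of dark
for v in range(178,226,4): 
    x=np.where(m[v,255:312])[0]+255; print(v,(x.min(),x.max(),len(x)) if len(x) else None)
m2=((V>80)&(S<80)).astype(np.uint8)*255
c=blob(s,m2,(283,205),9); print("lens",cv2.minEnclosingCircle(c.astype(np.float32)),cast(s,cv2.minEnclosingCircle(c.astype(np.float32))[0],.165))
# board and heatsink orientation
b=((H>45)&(H<90)&(S>80)).astype(np.uint8)*255; c=blob(s,b,(283,170),90); print("board",cv2.minAreaRect(castpts(s,c,.02).astype(np.float32)))
# dish, box,  tray, stand from wrist
def rep(n,mask,uv,rad,z):
    c=blob(s,mask.astype(np.uint8)*255,uv,rad); w=castpts(s,c,z).astype(np.float32); print(n,cv2.minAreaRect(w),cv2.minEnclosingCircle(w)[0])
rep("dish",S<70,(95,173),36,.008)
rep("tray",V<50,(520,160),70,.012)
rep("stand",(S<80)&(V<120),(428,258),38,.008)
```

```text
tcp px [283.23378766 265.55188135] px of est [283.00189492 202.22954597]
dark (261, 182, 39, 38)
178 None
182 (np.int64(281), np.int64(284), 4)
186 (np.int64(273), np.int64(292), 20)
190 (np.int64(270), np.int64(295), 26)
194 (np.int64(268), np.int64(297), 30)
198 (np.int64(267), np.int64(298), 17)
202 (np.int64(266), np.int64(298), 14)
206 (np.int64(266), np.int64(299), 13)
210 (np.int64(267), np.int64(298), 14)
214 (np.int64(270), np.int64(295), 18)
218 (np.int64(275), np.int64(311), 26)
222 (np.int64(303), np.int64(311), 9)
lens ((283.0, 205.0), 9.000100135803223) [0.53107219 0.00490267 0.165     ]
board ((0.5289356112480164, 0.004773750901222229), (0.15950049459934235, 0.11861922591924667), 15.97309398651123)
dish ((0.6070648431777954, -0.24891455471515656), (0.06939133256673813, 0.06999953836202621), 7.109834671020508) (0.6061142086982727, -0.2492268979549408)
tray ((0.42780596017837524, 0.3131866157054901), (0.09348402917385101, 0.11538469791412354), 86.03182220458984) (0.4290476143360138, 0.3134068250656128)
stand ((0.6129398941993713, 0.24205082654953003), (0.08259256929159164, 0.08307681232690811), 77.7603988647461) (0.6114909648895264, 0.24219629168510437)
```

Emit:
send_rows --series "0 0 0 -0.015 -0.004 0.1 1; 0 0 0 0 0 0.15 1; 0 0 0 0 0 0.15 1; 0 0 0 0 0 0.15 1; 0 0 0 0 0 0.1 1; 0 0 0 0 0 0.05 1; 0 0 0 0 0 0.03 1; 0 0 0 0 0 0 1"

```text
time_s: 3.35
tool_pos: [0.5302, 0.0039, 0.1395]
eef_rot: [-3.142, 0.0, -2.869]
wrist_force: [-0.3, -0.2, -0.4]
finger_gap: 0.0851
grip_force: 0.0
```

Emit:
send_rows --series "0 0 0 0 0 0 -0.6; 0 0 0 0 0 0 -1; 0 0 0 0 0 0 -1; 0 0 0 0 0 0 -1; 0 0 0 0 0 0 -1; 0 0 0 0 0 0 -1; 0 0 0 0 0 0 -1; 0 0 0 0 0 0 -1"

```text
time_s: 4.35
tool_pos: [0.5304, 0.0039, 0.1397]
eef_rot: [-3.141, 0.001, -2.868]
wrist_force: [-1.2, -0.0, 6.1]
finger_gap: 0.0285
grip_force: 59.1
```

Emit:
send_rows --series "0 0 0 0 0 -0.02 -1; 0 0 0 0 0 -0.05 -1; 0 0 0 0 0 -0.1 -1; 0 0 0 0 0 -0.1 -1; 0 0 0 0 0 -0.1 -1; 0 0 0 0 0 -0.1 -1; 0 0 0 0 0 0 -1; 0 0 0 0 0 0 -1"

```text
time_s: 5.35
tool_pos: [0.5299, 0.004, 0.2327]
eef_rot: [3.141, -0.001, -2.868]
wrist_force: [0.1, -0.5, -0.6]
finger_gap: 0.0284
grip_force: 59.1
```

Run:
```python
from h import *
print(move([.4187,-.309,0.12]), bot.state()["finger_gap"])
s=snap("wrist","w2"); t=snap("top")
H,S,V=cv2.split(s["hsv"])
print(s["hsv"][165,283],s["hsv"][150,283])
```

```text
(array([ 0.9579, -1.3565,  0.5639]), None, array([0.52988547, 0.00397662, 0.23273795]), np.float64(-2.867910925436634), np.float64(-0.42001301832144433)) 0.028434234626361132
[109 209 123] [ 39  25 143]
```

View pics/w2.png

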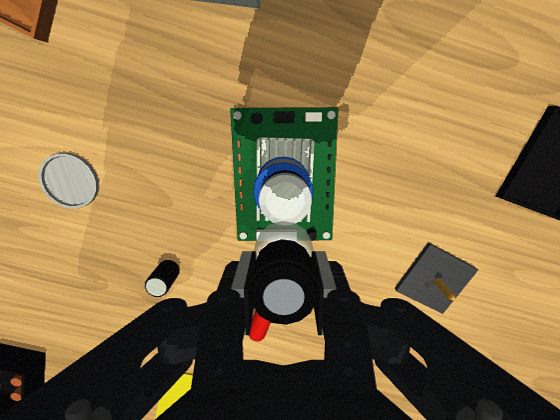

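The loupe is held upright between the pads at about (284,270). The tin lid is now bare at about (286,198). Carrying the loupe to the box.

Emit:
send_rows --series "0 0 0 0.05 -0.07 0 -1; 0 0 0 0.12 -0.17 0 -1; 0 0 0 0.15 -0.22 0 -1; 0 0 0 0.15 -0.22 0 -1; 0 0 0 0.15 -0.22 0 -1; 0 0 0 0.15 -0.22 0 -1; 0 0 0 0.13 -0.17 0 -1; 0 0 0 0.058 -0.067 0 -1"

```text
time_s: 6.45
tool_pos: [0.4174, -0.3113, 0.2329]
eef_rot: [3.141, -0.001, -2.871]
wrist_force: [0.3, 0.4, -0.1]
finger_gap: 0.0284
grip_force: 59.2
```

Emit:
send_rows --series "0 0 0 0 0 0.1 -1; 0 0 0 0 0 0.15 -1; 0 0 0 0 0 0.15 -1; 0 0 0 0 0 0.15 -1; 0 0 0 0 0 0 -1; 0 0 0 0 0 0 -1; 0 0 0 0 0 0 -1; 0 0 0 0 0 0 -1"

```text
time_s: 7.45
tool_pos: [0.4193, -0.3094, 0.124]
eef_rot: [-3.141, 0.001, -2.868]
wrist_force: [1.5, -0.5, -0.4]
finger_gap: 0.0284
grip_force: 59.2
```

Run:
```python
from h import *
print(move([.4187,-.309,0.0275]))
s=snap("wrist","w3"); print("box floor centre", proj(s,[.4187,-.309,0.004]))
```

```text
(array([0.0025, 0.0032, 0.4827]), None, array([ 0.41926797, -0.30939534,  0.12403125]), np.float64(-2.8678716083928704), np.float64(-1.0659323860508638))
box floor centre [283.96297654 199.96231655]
```

View pics/w3.png

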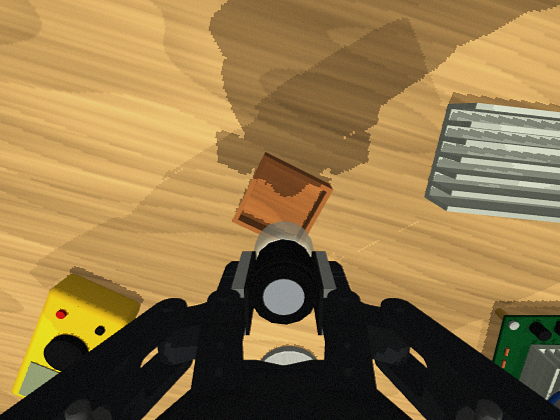

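The box appears centred at about (284,200), directly below the loupe, so I lower it.

Emit:
send_rows --series "0 0 0 0.0025 0.003 0.1 -1; 0 0 0 0 0 0.12 -1; 0 0 0 0 0 0.12 -1; 0 0 0 0 0 0.07 -1; 0 0 0 0 0 0.04 -1; 0 0 0 0 0 0.02 -1; 0 0 0 0 0 0.01 -1; 0 0 0 0 0 0 -1"

```text
time_s: 8.5
tool_pos: [0.4185, -0.3088, 0.0276]
eef_rot: [-3.141, 0.0, -2.868]
wrist_force: [-0.5, 0.3, -0.3]
finger_gap: 0.0282
grip_force: 59.2
```

Emit:
send_rows --series "0 0 0 0 0 0.005 -1; 0 0 0 0 0 0.003 -1; 0 0 0 0 0 0 -1; 0 0 0 0 0 0 -1; 0 0 0 0 0 0 -1; 0 0 0 0 0 0 -1; 0 0 0 0 0 0 -1; 0 0 0 0 0 0 -1"

```text
time_s: 9.5
tool_pos: [0.4186, -0.3089, 0.0267]
eef_rot: [-3.14, 0.001, -2.868]
wrist_force: [-3.0, 3.0, 16.4]
finger_gap: 0.0282
grip_force: 61.0
```

Contact is at 16 N, so I release partway and lift straight up.

Emit:
send_rows --series "0 0 0 0 0 -0.004 -1; 0 0 0 0 0 0 -0.1; 0 0 0 0 0 0 0; 0 0 0 0 0 0 0.1; 0 0 0 0 0 0 0.1; 0 0 0 0 0 0 0.1; 0 0 0 0 0 -0.03 0.1; 0 0 0 0 0 -0.06 0.1"

```text
time_s: 10.5
tool_pos: [0.4182, -0.3086, 0.0449]
eef_rot: [3.141, -0.0, -2.868]
wrist_force: [-0.9, -0.7, -0.0]
finger_gap: 0.0471
grip_force: 0.0
```

Emit:
send_rows --series "0 0 0 0 0 -0.1 0.1; 0 0 0 0 0 -0.2 0.1; 0 0 0 0 0 -0.25 0.5; 0 0 0 0 0 -0.25 1; 0 0 0 0 0 -0.2 1; 0 0 0 0 0 -0.1 1; 0 0 0 0 0 0 1; 0 0 0 0 0 0 1"

```text
time_s: 11.5
tool_pos: [0.4181, -0.3084, 0.264]
eef_rot: [3.141, -0.0, -2.868]
wrist_force: [0.1, 0.1, -0.9]
finger_gap: 0.0849
grip_force: 0.0
```

Run:
```python
from h import *
s=snap("wrist","w4"); print("loupe top exp", proj(s,[.4187,-.309,0.054]))
print(move([.528,.005,0.2624]))
```

```text
loupe top exp [282.50801821 179.33517228]
(array([-0.9529,  1.36  ,  0.0075]), None, array([ 0.41800182, -0.30838614,  0.26371177]), np.float64(-2.867995786934272), np.float64(-1.0661710163403018))
```

View pics/w4.png

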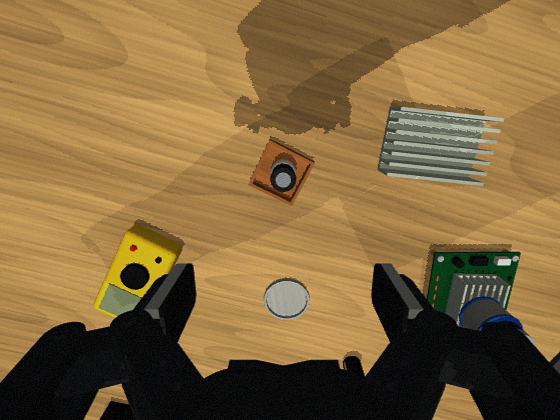

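The loupe stands upright in the box at about (283,179), where expected. Back to the pile.

Emit:
send_rows --series "0 0 0 -0.05 0.07 0 1; 0 0 0 -0.13 0.18 0 1; 0 0 0 -0.15 0.22 0 1; 0 0 0 -0.15 0.22 0 1; 0 0 0 -0.15 0.22 0 1; 0 0 0 -0.15 0.22 0 1; 0 0 0 -0.12 0.16 0 1; 0 0 0 -0.053 0.07 0 1"

```text
time_s: 12.55
tool_pos: [0.5283, 0.0072, 0.264]
eef_rot: [3.141, -0.001, -2.865]
wrist_force: [-0.0, -0.3, 0.2]
finger_gap: 0.0851
grip_force: 0.0
```

Run:
```python
from h import *
s=snap("wrist","w5"); H,S,V=cv2.split(s["hsv"])
e=[.529,.005,.117]; u=proj(s,e); print("exp px",u, bot.state()["tool_pos"])
for v in range(int(u[1])-36,int(u[1])+44,4): print(v,s["hsv"][v,283])
m=((S<60)&(V>110)).astype(np.uint8)*255
c=blob(s,m,u,34); E=cv2.fitEllipse(c.astype(np.float32)); print(E,cv2.boundingRect(c.astype(np.int32)),cast(s,E[0],.117))
```

```text
exp px [280.73202087 192.93359108] [0.52864439 0.00769508 0.26396967]
156 [17 32 56]
160 [108 218 103]
164 [110 214 106]
168 [42 20 64]
172 [ 30  14 201]
176 [ 42  25 222]
180 [ 44  23 220]
184 [ 41  22 218]
188 [ 40  18 218]
192 [ 39  25 216]
196 [ 38  22 219]
200 [ 39  27 214]
204 [ 43  19 217]
208 [ 39  25 216]
212 [ 30  15 198]
216 [ 70 195  77]
220 [ 68 236  40]
224 [ 93  11 226]
228 [ 90   8 219]
232 [ 18 144 198]
((280.99163818359375, 193.17042541503906), (46.67658615112305, 51.554317474365234), 92.36835479736328) (256, 169, 50, 46) [0.52916161 0.00530949 0.117     ]
```

View pics/w5.png

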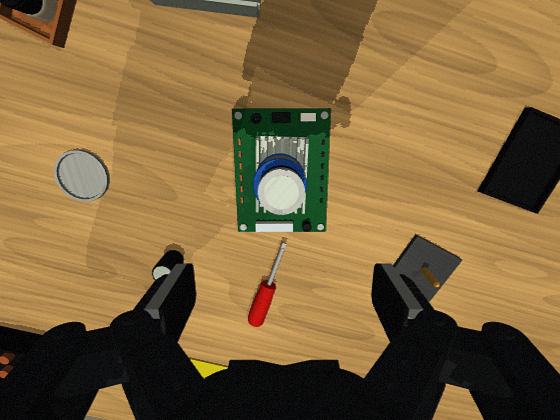

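The tin lid is a clean ellipse centred at (281,193), with the blue reel flange just behind it. I descend and grip the tin.

Emit:
send_rows --series "0 0 0 0 -0.012 0.1 1; 0 0 0 0 0 0.15 1; 0 0 0 0 0 0.2 1; 0 0 0 0 0 0.17 1; 0 0 0 0 0 0.12 1; 0 0 0 0 0 0.06 1; 0 0 0 0 0 0.035 1; 0 0 0 0 0 0 1"

```text
time_s: 13.6
tool_pos: [0.5291, 0.0022, 0.0977]
eef_rot: [-3.141, 0.0, -2.868]
wrist_force: [-0.0, -0.2, 0.2]
finger_gap: 0.0856
grip_force: 0.0
```

Emit:
send_rows --series "0 0 0 0 0 0 0.3; 0 0 0 0 0 0 -1; 0 0 0 0 0 0 -1; 0 0 0 0 0 0 -1; 0 0 0 0 0 0 -1; 0 0 0 0 0 0 -1; 0 0 0 0 0 0 -1; 0 0 0 0 0 0 -1"

```text
time_s: 14.6
tool_pos: [0.5293, 0.0024, 0.0983]
eef_rot: [-3.141, 0.001, -2.868]
wrist_force: [-2.7, 0.9, 9.8]
finger_gap: 0.044
grip_force: 59.9
```

Emit:
send_rows --series "0 0 0 0 0 -0.02 -1; 0 0 0 0 0 -0.05 -1; 0 0 0 0 0 -0.1 -1; 0 0 0 0 0 -0.15 -1; 0 0 0 0 0 -0.15 -1; 0 0 0 0 0 -0.03 -1; 0 0 0 0 0 0 -1; 0 0 0 0 0 0 -1"

```text
time_s: 15.6
tool_pos: [0.5285, 0.0024, 0.1966]
eef_rot: [3.141, -0.001, -2.868]
wrist_force: [-0.3, -0.3, -1.3]
finger_gap: 0.044
grip_force: 61.1
```

Run:
```python
from h import *
print(move([.6067,-.249,0.1]), bot.state()["finger_gap"])
s=snap("wrist","w6"); H,S,V=cv2.split(s["hsv"])
# spool top z=.092 : blue
u=proj(s,[.529,.005,.092]);print(u)
m=((H>95)&(H<125)&(S>120)).astype(np.uint8)*255
c=blob(s,m,u,45); E=cv2.fitEllipse(c.astype(np.float32)); print(E,cast(s,E[0],.092),cv2.boundingRect(c.astype(np.int32)))
```

```text
(array([-0.0373, -1.3163,  0.482 ]), None, array([0.52852617, 0.00242805, 0.19656664]), np.float64(-2.86798076565535), np.float64(-0.42325145139462356)) 0.04401789489094524
[285.88967631 207.10125363]
((284.06695556640625, 203.6905059814453), (69.62759399414062, 77.96846771240234), 175.3595733642578) [0.52650751 0.0026924  0.092     ] (251, 164, 67, 77)
```

View pics/w6.png

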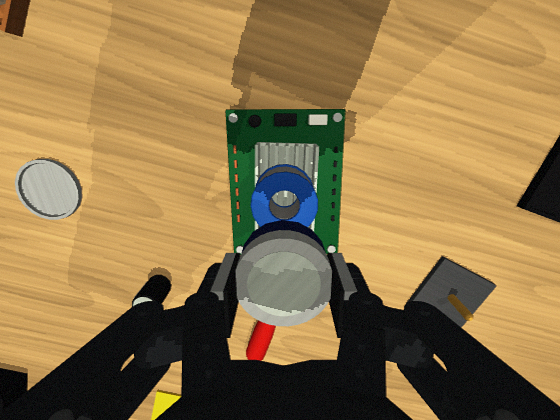

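The tin is held, its lid at (284,285), and the reel with its open bore is now exposed at about (284,203). I carry the tin to the dish.

Emit:
send_rows --series "0 0 0 -0.005 -0.07 0 -1; 0 0 0 -0.005 -0.17 0 -1; 0 0 0 -0.005 -0.22 0 -1; 0 0 0 -0.005 -0.22 0 -1; 0 0 0 -0.005 -0.22 0 -1; 0 0 0 -0.005 -0.22 0 -1; 0 0 0 -0.005 -0.14 0 -1; 0 0 0 -0.003 -0.056 0 -1"

```text
time_s: 16.65
tool_pos: [0.6074, -0.2511, 0.1966]
eef_rot: [3.141, -0.001, -2.87]
wrist_force: [-0.3, -0.6, -0.4]
finger_gap: 0.044
grip_force: 61.2
```

Emit:
send_rows --series "0 0 0 0 0 0.1 -1; 0 0 0 0 0 0.15 -1; 0 0 0 0 0 0.15 -1; 0 0 0 0 0 0.1 -1; 0 0 0 0 0 0 -1; 0 0 0 0 0 0 -1; 0 0 0 0 0 0 -1; 0 0 0 0 0 0 -1"

```text
time_s: 17.65
tool_pos: [0.6077, -0.2491, 0.0981]
eef_rot: [-3.141, 0.001, -2.868]
wrist_force: [-0.9, -0.4, -0.5]
finger_gap: 0.0438
grip_force: 61.2
```

Run:
```python
from h import *
s=snap("wrist","w7"); H,S,V=cv2.split(s["hsv"])
print(move([.6067,-.249,0.0105]))
u=proj(s,[.6067,-.249,.008]);print(u,proj(s,[.6067-.035,-.249,.008]))
m=(S<75).astype(np.uint8)*255
x0=int(u[0]);print([int(v) for v in S[150:240:4,x0]]); c=blob(s,m,(u[0],u[1]-20),60);print(cv2.boundingRect(c.astype(np.int32)))
```

```text
(array([0.0046, 0.0019, 0.4376]), None, array([ 0.60763756, -0.24908471,  0.09801404]), np.float64(-2.867915413045033), np.float64(-0.7866620018147754))
[283.74213092 209.84519528] [296.09393075 168.11600045]
[141, 143, 143, 147, 125, 18, 16, 27, 24, 22, 20, 17, 21, 19, 17, 19, 16, 16, 141, 143, 16, 10, 20]
(239, 167, 86, 69)
```

View pics/w7.png

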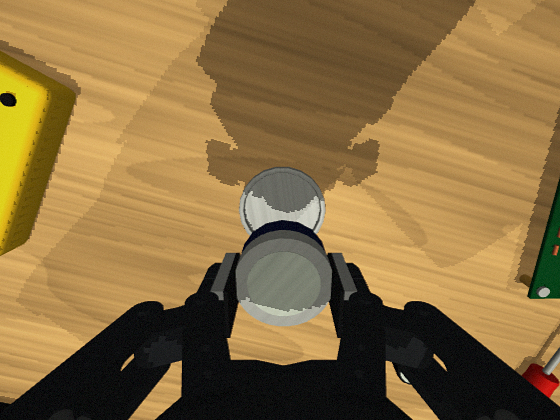

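The dish is centred at about (282,210), matching the expected (284,210), so I lower the tin.

Emit:
send_rows --series "0 0 0 0.005 0.002 0.1 -1; 0 0 0 0 0 0.12 -1; 0 0 0 0 0 0.1 -1; 0 0 0 0 0 0.06 -1; 0 0 0 0 0 0.03 -1; 0 0 0 0 0 0.015 -1; 0 0 0 0 0 0.005 -1; 0 0 0 0 0 0 -1"

```text
time_s: 18.7
tool_pos: [0.6065, -0.2489, 0.0119]
eef_rot: [-3.141, 0.0, -2.868]
wrist_force: [-1.0, 0.2, -1.2]
finger_gap: 0.0441
grip_force: 61.2
```

Emit:
send_rows --series "0 0 0 0 0 0.005 -1; 0 0 0 0 0 0.003 -1; 0 0 0 0 0 0 -1; 0 0 0 0 0 0 -1; 0 0 0 0 0 0 -1; 0 0 0 0 0 0 -1; 0 0 0 0 0 0 -1; 0 0 0 0 0 0 -1"

```text
time_s: 19.7
tool_pos: [0.6063, -0.2489, 0.0099]
eef_rot: [3.142, -0.0, -2.868]
wrist_force: [-0.7, 0.3, -0.2]
finger_gap: 0.0438
grip_force: 61.2
```

Emit:
send_rows --series "0 0 0 0 0 0.003 -1; 0 0 0 0 0 0.002 -1; 0 0 0 0 0 0 -1; 0 0 0 0 0 0 -1; 0 0 0 0 0 0 -1; 0 0 0 0 0 0 -1; 0 0 0 0 0 0 -1; 0 0 0 0 0 0 -1"

```text
time_s: 20.7
tool_pos: [0.6064, -0.2489, 0.0094]
eef_rot: [-3.141, 0.0, -2.868]
wrist_force: [-2.0, 1.6, 6.9]
finger_gap: 0.0436
grip_force: 61.8
```

Emit:
send_rows --series "0 0 0 0 0 0 0.15; 0 0 0 0 0 0 0.25; 0 0 0 0 0 0 0.3; 0 0 0 0 0 0 0.3; 0 0 0 0 0 0 0.3; 0 0 0 0 0 -0.02 0.3; 0 0 0 0 0 -0.06 0.3; 0 0 0 0 0 -0.1 0.3"

```text
time_s: 21.7
tool_pos: [0.6062, -0.2488, 0.0456]
eef_rot: [3.141, -0.0, -2.868]
wrist_force: [0.7, -0.3, -0.0]
finger_gap: 0.0556
grip_force: 0.0
```

Emit:
send_rows --series "0 0 0 0 0 -0.2 0.3; 0 0 0 0 0 -0.25 0.5; 0 0 0 0 0 -0.25 1; 0 0 0 0 0 -0.25 1; 0 0 0 0 0 -0.14 1; 0 0 0 0 0 0 1; 0 0 0 0 0 0 1; 0 0 0 0 0 0 1"

```text
time_s: 22.7
tool_pos: [0.606, -0.2486, 0.262]
eef_rot: [3.14, -0.001, -2.868]
wrist_force: [-0.6, -0.4, -0.3]
finger_gap: 0.0853
grip_force: 0.0
```

Run:
```python
from h import *
s=snap("wrist","w8"); H,S,V=cv2.split(s["hsv"])
u=proj(s,[.6067,-.249,.028]); print(u)
m=((S<60)&(V>150)).astype(np.uint8)*255
c=blob(s,m,u,26);E=cv2.fitEllipse(c.astype(np.float32));print(E,cast(s,E[0],.028))
print(move([.5265,.0027,0.264]))
cv2.imwrite("pics/w8c.png",cv2.resize(s["bgr"][120:270,200:380],None,fx=2,fy=2))
```

```text
[282.5917985  175.44995446]
((281.7596740722656, 174.49856567382812), (43.184043884277344, 47.76832580566406), 86.36917877197266) [ 0.60581803 -0.25032697  0.028     ]
(array([ 0.0432,  1.3176, -0.0083]), None, array([ 0.60602674, -0.24867586,  0.26205428]), np.float64(-2.8679581251133452), np.float64(-0.7872939239448755))
```

View pics/w8c.png

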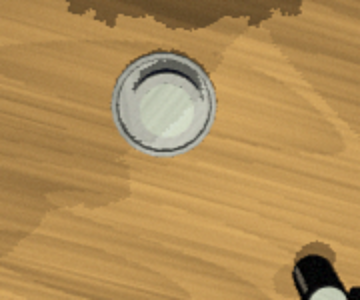

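The tin sits flat in its dish, centred within about 2 mm at full-image (282,175). Back to the reel.

Emit:
send_rows --series "0 0 0 0.005 0.07 0 1; 0 0 0 0.005 0.17 0 1; 0 0 0 0.006 0.22 0 1; 0 0 0 0.006 0.22 0 1; 0 0 0 0.006 0.22 0 1; 0 0 0 0.006 0.22 0 1; 0 0 0 0.005 0.14 0 1; 0 0 0 0.004 0.057 0 1"

```text
time_s: 23.75
tool_pos: [0.5259, 0.0041, 0.263]
eef_rot: [3.142, 0.0, -2.866]
wrist_force: [0.3, 0.1, 0.1]
finger_gap: 0.0854
grip_force: 0.0
```

Emit:
send_rows --series "0 0 0 0 0 0 1; 0 0 0 0 0 0 1; 0 0 0 0 0 0 1; 0 0 0 0 0 0 1; 0 0 0 0 0 0 1; 0 0 0 0 0 0 1; 0 0 0 0 0 0 1; 0 0 0 0 0 0 1"

```text
time_s: 24.75
tool_pos: [0.5269, 0.0024, 0.2629]
eef_rot: [-3.142, 0.0, -2.868]
wrist_force: [-0.3, 0.1, 0.3]
finger_gap: 0.0856
grip_force: 0.0
```

Run:
```python
from h import *
s=snap("wrist","w9"); H,S,V=cv2.split(s["hsv"])
u=proj(s,[.528,.004,.092]); print(u)
m=((H>95)&(H<125)&(S>120)).astype(np.uint8)*255
c=blob(s,m,u,45).astype(np.float32)
# keep hull points of the near (lower) half: top flange outline
w=castpts(s,c,.092); print(cv2.boundingRect(c.astype(np.int32)))
v=[];
for y in range(int(u[1])-34,int(u[1])+34,4):
    x=np.where(m[y,230:335])[0]+230
    if len(x): v.append((y,int(x.min()),int(x.max())))
print(v)
low=c[c[:,1]>u[1]-2]; W=castpts(s,low,.092)
A=np.c_[2*W,np.ones(len(W))]; sol=np.linalg.lstsq(A,(W**2).sum(1),rcond=None)[0]; print("circle",sol[:2],np.sqrt(sol[2]+sol[0]**2+sol[1]**2))
print(move([sol[0],sol[1],0.056]))
cv2.imwrite("pics/w9c.png",cv2.resize(s["bgr"][120:270,200:380],None,fx=3,fy=3))
```

```text
[284.36823871 188.2377679 ]
(257, 156, 54, 58)
[(158, 274, 294), (162, 268, 300), (166, 264, 303), (170, 262, 304), (174, 260, 307), (178, 259, 308), (182, 257, 310), (186, 257, 310), (190, 257, 310), (194, 258, 309), (198, 259, 307), (202, 262, 305), (206, 266, 301), (210, 270, 296)]
circle [0.5274342  0.00283387] 0.0280602519962057
(array([-0.0032,  0.0012,  1.0344]), None, array([0.52688255, 0.00243336, 0.26288806]), np.float64(-2.867899295472512), np.float64(-0.4237957605802522))
```

View pics/w9c.png

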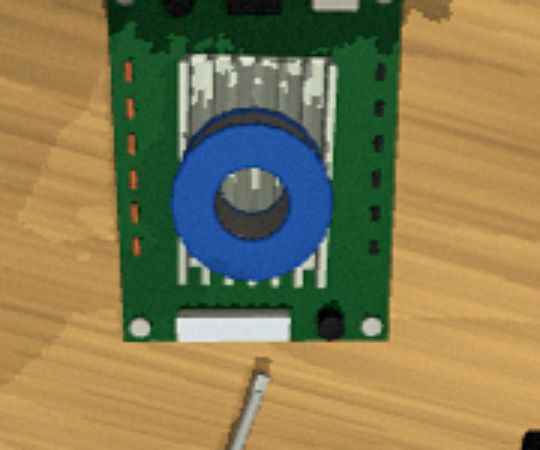

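The reel's top flange is cleanly visible, centred at about (284,186) in the full image, and the heat sink's fins line up with the tool. I descend and grip the reel.

Emit:
send_rows --series "0 0 0 -0.003 0.001 0.12 1; 0 0 0 0 0 0.2 1; 0 0 0 0 0 0.22 1; 0 0 0 0 0 0.2 1; 0 0 0 0 0 0.15 1; 0 0 0 0 0 0.1 1; 0 0 0 0 0 0.04 1; 0 0 0 0 0 0.02 1"

```text
time_s: 25.8
tool_pos: [0.5276, 0.0027, 0.053]
eef_rot: [-3.142, 0.0, -2.868]
wrist_force: [-0.2, -0.4, 0.0]
finger_gap: 0.0852
grip_force: 0.0
```

Emit:
send_rows --series "0 0 0 0 0 0 1; 0 0 0 0 0 0 1; 0 0 0 0 0 0 0.5; 0 0 0 0 0 0 -1; 0 0 0 0 0 0 -1; 0 0 0 0 0 0 -1; 0 0 0 0 0 0 -1; 0 0 0 0 0 0 -1"

```text
time_s: 26.8
tool_pos: [0.5277, 0.0028, 0.0538]
eef_rot: [-3.141, 0.001, -2.868]
wrist_force: [-4.3, 0.9, 14.8]
finger_gap: 0.0553
grip_force: 60.2
```

Emit:
send_rows --series "0 0 0 0 0 -0.01 -1; 0 0 0 0 0 -0.03 -1; 0 0 0 0 0 -0.06 -1; 0 0 0 0 0 -0.1 -1; 0 0 0 0 0 -0.15 -1; 0 0 0 0 0 -0.15 -1; 0 0 0 0 0 -0.05 -1; 0 0 0 0 0 0 -1"

```text
time_s: 27.8
tool_pos: [0.5276, 0.0028, 0.163]
eef_rot: [-3.141, 0.001, -2.868]
wrist_force: [1.2, 0.6, -2.4]
finger_gap: 0.0555
grip_force: 64.0
```

Run:
```python
from h import *
print(move([.612,.243,0.12]), bot.state()["finger_gap"])
s=snap("wrist","w10"); H,S,V=cv2.split(s["hsv"]); t=snap("top")
m=((H>95)&(H<125)&(S>120)).astype(np.uint8)*255
st=bot.state()["tool_pos"]; u=proj(s,[st[0],st[1],st[2]+.038]); print("spool top exp",u); c=blob(s,m,u,75); print(cv2.boundingRect(c.astype(np.int32)))
# spindle tip: brass in scene + top + wrist -> triangulate
obs=[]
for n,a in (("scene",snap("scene")),("top",t),("wrist",s)):
    h=a["hsv"]; k=((h[:,:,0]>=14)&(h[:,:,0]<32)&(h[:,:,1]>110)).astype(np.uint8)*255
    q=proj(a,[.612,.243,.03]); 
    try: c=blob(a,k,q,14); x=c; print(n,q.round(1),len(c),cv2.boundingRect(c.astype(np.int32)), "tip exp",proj(a,[.612,.243,.05]).round(1),"base exp",proj(a,[.612,.243,.008]).round(1))
    except ValueError: print(n,"none",q)
o=cv2.resize(snap("scene")["bgr"][270:340,320:400],None,fx=5,fy=5); q=proj(s,[.612,.243,.03]).astype(int)
p=cv2.resize(s["bgr"][max(q[1]-50,0):q[1]+50,max(q[0]-57,0):q[0]+57],(400,350)); cv2.imwrite("pics/spin.png",np.hstack([o,p]))
```

```text
(array([-0.7309,  1.0424,  0.2154]), None, array([0.52757425, 0.00277517, 0.16303853]), np.float64(-2.867945193643016), np.float64(-0.42293193488528047)) 0.05552541818918466
spool top exp [283.75991706 308.55338849]
(214, 244, 140, 122)
scene [358.1 300. ] 33 (356, 293, 6, 15) tip exp [359.2 293.5] base exp [356.8 307. ]
top [179.1 177.6] 15 (175, 175, 7, 7) tip exp [177.4 176.1] base exp [180.9 179.3]
wrist [476.1 326.8] 50 (464, 314, 25, 23) tip exp [487.9 340.1] base exp [464.6 313.9]
```

View pics/spin.png

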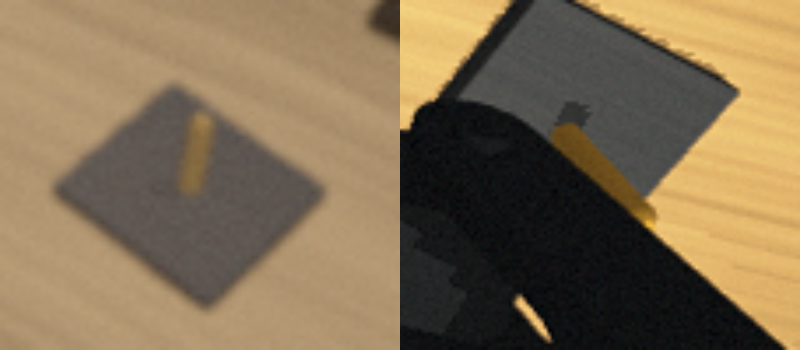

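The spindle shows cleanly in the scene crop, and its base and tip match the predicted pixels within about 1 px: scene (358,300), top (179,178). I carry the reel over the stand.

Emit:
send_rows --series "0 0 0 -0.04 0.05 0 -1; 0 0 0 -0.09 0.13 0 -1; 0 0 0 -0.12 0.18 0 -1; 0 0 0 -0.13 0.18 0 -1; 0 0 0 -0.13 0.18 0 -1; 0 0 0 -0.12 0.17 0 -1; 0 0 0 -0.07 0.1 0 -1; 0 0 0 -0.031 0.052 0 -1"

```text
time_s: 29.0
tool_pos: [0.6118, 0.2448, 0.1621]
eef_rot: [3.141, -0.001, -2.867]
wrist_force: [-0.6, -0.1, -3.4]
finger_gap: 0.0544
grip_force: 64.0
```

Emit:
send_rows --series "0 0 0 0 0 0.04 -1; 0 0 0 0 0 0.08 -1; 0 0 0 0 0 0.08 -1; 0 0 0 0 0 0.04 -1; 0 0 0 0 0 0 -1; 0 0 0 0 0 0 -1; 0 0 0 0 0 0 -1; 0 0 0 0 0 0 -1"

```text
time_s: 30.0
tool_pos: [0.612, 0.243, 0.1152]
eef_rot: [3.142, 0.001, -2.868]
wrist_force: [0.5, -0.1, -3.6]
finger_gap: 0.0549
grip_force: 64.0
```

Run:
```python
from h import *
print(move([.612,.243,0.0118]),bot.state()["wrist_force"])
s=snap("wrist"); H,S,V=cv2.split(s["hsv"])
m=((H>95)&(H<125)&(S>120)).astype(np.uint8)*255
st=bot.state()["tool_pos"]; z=st[2]+.0382; u=proj(s,[st[0],st[1],z]); print("top flange exp",u)
ys,xs=np.where(m[int(u[1])-80:int(u[1])+80,200:370]); print(xs.min()+200,xs.max()+200,ys.min()+int(u[1])-80,ys.max()+int(u[1])-80)
# bore: non-blue hole centre inside
hole=cv2.bitwise_not(m); c=blob(s,hole,u,45); print("bore",cv2.boundingRect(c.astype(np.int32)),"exp halfwidth",[proj(s,[st[0]+a*.013*-.271,st[1]+a*.013*.963,z])[0].round(1) for a in(-1,1)])
# spindle/stand plate from wrist
g=((S<60)&(V<110)).astype(np.uint8)*255; q=proj(s,[.612,.243,.008]); print("plate exp",q)
top=snap("top");g=((top["hsv"][:,:,1]<75)&(top["hsv"][:,:,2]<110)).astype(np.uint8)*255
print([proj(s,[.612+a,.243+b,.008]).round(0).tolist() for a,b in((-.048,-.031),(-.031,.048))])
cv2.imwrite("pics/w11.png",s["bgr"])
```

```text
(array([4.000e-04, 1.000e-04, 5.172e-01]), None, array([0.61201486, 0.24299128, 0.11523139]), np.float64(-2.8678968955233843), np.float64(-0.01938321564326763)) [ 0.45670517 -0.14883106 -3.57276543]
top flange exp [283.15950154 311.49398026]
200 369 231 390
bore (252, 286, 63, 48) exp halfwidth [np.float64(250.8), np.float64(315.5)]
plate exp [283.24324188 204.68425237]
[[262.0, 140.0], [348.0, 185.0]]
```

View pics/w11.png

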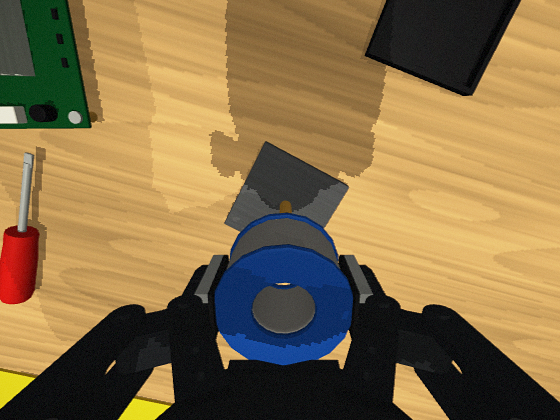

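The reel is held level above the stand. The spindle base is at (285,202), in line with the bore at column 283, so I lower it.

Emit:
send_rows --series "0 0 0 0 0 0.05 -1; 0 0 0 0 0 0.1 -1; 0 0 0 0 0 0.1 -1; 0 0 0 0 0 0.1 -1; 0 0 0 0 0 0.08 -1; 0 0 0 0 0 0.05 -1; 0 0 0 0 0 0.025 -1; 0 0 0 0 0 0 -1"

```text
time_s: 31.1
tool_pos: [0.6119, 0.2429, 0.0139]
eef_rot: [-3.142, 0.0, -2.868]
wrist_force: [-0.1, 0.4, -2.7]
finger_gap: 0.0553
grip_force: 64.0
```

Emit:
send_rows --series "0 0 0 0 0 0.004 -1; 0 0 0 0 0 0.004 -1; 0 0 0 0 0 0.002 -1; 0 0 0 0 0 0 -1; 0 0 0 0 0 0 -1; 0 0 0 0 0 0 -1; 0 0 0 0 0 0 -1; 0 0 0 0 0 0 -1"

```text
time_s: 32.1
tool_pos: [0.6119, 0.2429, 0.0121]
eef_rot: [-3.142, 0.0, -2.868]
wrist_force: [-1.7, -0.6, 4.0]
finger_gap: 0.0553
grip_force: 64.4
```

Contact at the expected height. I open the gripper and lift.

Emit:
send_rows --series "0 0 0 0 0 0.001 -1; 0 0 0 0 0 0 0.45; 0 0 0 0 0 0 0.8; 0 0 0 0 0 0 1; 0 0 0 0 0 0 1; 0 0 0 0 0 0 1; 0 0 0 0 0 -0.03 1; 0 0 0 0 0 -0.06 1"

```text
time_s: 33.1
tool_pos: [0.6117, 0.2429, 0.0301]
eef_rot: [3.142, -0.001, -2.868]
wrist_force: [-1.0, 0.2, 0.8]
finger_gap: 0.0853
grip_force: 0.0
```

Emit:
send_rows --series "0 0 0 0 0 -0.1 1; 0 0 0 0 0 -0.2 1; 0 0 0 0 0 -0.25 1; 0 0 0 0 0 -0.25 1; 0 0 0 0 0 -0.2 1; 0 0 0 0 0 -0.1 1; 0 0 0 0 0 -0.05 1; 0 0 0 0 0 0 1"

```text
time_s: 34.1
tool_pos: [0.612, 0.2429, 0.26]
eef_rot: [-3.142, 0.001, -2.868]
wrist_force: [-0.1, -0.9, 0.6]
finger_gap: 0.0855
grip_force: 0.0
```

Run:
```python
from h import *
s=snap("wrist"); H,S,V=cv2.split(s["hsv"])
m=((H>95)&(H<125)&(S>120)).astype(np.uint8)*255
u=proj(s,[.612,.243,.050]); c=blob(s,m,u,40).astype(np.float32); print(u,cv2.boundingRect(c.astype(np.int32)))
low=c[c[:,1]>u[1]]; W=castpts(s,low,.05); A=np.c_[2*W,np.ones(len(W))]; sol=np.linalg.lstsq(A,(W**2).sum(1),rcond=None)[0]; print("spool",sol[:2],np.sqrt(sol[2]+sol[0]**2+sol[1]**2))
b=((H>12)&(H<32)&(S>110)).astype(np.uint8)*255
c=blob(s,b,u,14);print("spindle in bore",cv2.boundingRect(c.astype(np.int32)))
print(move([.5285,.0045,0.264]))
```

```text
[283.25771062 178.83266414] (259, 150, 49, 53)
spool [0.6118102  0.24304703] 0.028198482678106738
spindle in bore (281, 169, 8, 14)
(array([ 0.723 , -1.0351, -0.0234]), None, array([0.61176666, 0.24290413, 0.25924177]), np.float64(-2.867914293010243), np.float64(-0.019374793515895022))
```

The reel is on the stand with the spindle visible in its bore. Now the heat sink.

Emit:
send_rows --series "0 0 0 0.04 -0.05 0 1; 0 0 0 0.09 -0.13 0 1; 0 0 0 0.13 -0.19 0 1; 0 0 0 0.13 -0.19 0 1; 0 0 0 0.13 -0.19 0 1; 0 0 0 0.12 -0.17 0 1; 0 0 0 0.06 -0.08 0 1; 0 0 0 0.023 -0.035 0 1"

```text
time_s: 35.15
tool_pos: [0.528, 0.0038, 0.2595]
eef_rot: [3.141, -0.0, -2.869]
wrist_force: [-0.5, 0.3, 0.4]
finger_gap: 0.0853
grip_force: 0.0
```

Emit:
send_rows --series "0 0 0 0 0 0 1; 0 0 0 0 0 0 1; 0 0 0 0 0 0 1; 0 0 0 0 0 0 1; 0 0 0 0 0 0 1; 0 0 0 0 0 0 1; 0 0 0 0 0 0 1; 0 0 0 0 0 0 1"

```text
time_s: 36.15
tool_pos: [0.5286, 0.0045, 0.2597]
eef_rot: [-3.142, 0.0, -2.868]
wrist_force: [-0.2, -0.1, 0.6]
finger_gap: 0.0855
grip_force: 0.0
```

Run:
```python
from h import *
s=snap("wrist","w12"); H,S,V=cv2.split(s["hsv"])
u=proj(s,[.5285,.0045,.05]); print(u)
m=((S<70)&(V>60)).astype(np.uint8)*255; m=cv2.morphologyEx(m,cv2.MORPH_CLOSE,np.ones((5,5)))
k=np.zeros_like(m); k[int(u[1])-52:int(u[1])+48,240:330]=255; m&=k
cs,_=cv2.findContours(m,cv2.RETR_EXTERNAL,cv2.CHAIN_APPROX_NONE)
for c in sorted(cs,key=cv2.contourArea)[-3:]:
    c=c[:,0,:]; print(cv2.boundingRect(c),cv2.contourArea(c),cv2.minAreaRect(castpts(s,c,.05).astype(np.float32)))
for y in range(135,222,6):
    x=np.where(m[y])[0]; print(y,x.min() if len(x) else 0,x.max() if len(x) else 0,end="; ")
print(bot.state()["tool_pos"],bot.state()["eef_rot"])
```

```text
[283.22589764 178.87563524]
(243, 225, 4, 1) 0.0 ((0.5971587896347046, -0.02579086646437645), (0.0036961727309972048, 0.0), 105.67568969726562)
(257, 223, 39, 3) 74.0 ((0.5854068398475647, 0.011220348067581654), (0.002629276132211089, 0.04681836813688278), 15.675802230834961)
(258, 136, 53, 79) 3752.0 ((0.5259610414505005, 0.004109673202037811), (0.09235542267560959, 0.05972360074520111), 14.234404563903809)
135 0 0; 141 258 310; 147 258 310; 153 258 310; 159 258 309; 165 258 309; 171 258 309; 177 258 308; 183 258 308; 189 258 308; 195 258 307; 201 258 307; 207 258 307; 213 258 307; 219 0 0; [0.52858557 0.00455054 0.25966274] [ 3.14157220e+00 -5.23909223e-05 -2.86795367e+00]
```

Emit:
send_rows --series "0 0 0 0.013 0.001 0.12 1; 0 0 0 0 0 0.2 1; 0 0 0 0 0 0.25 1; 0 0 0 0 0 0.25 1; 0 0 0 0 0 0.18 1; 0 0 0 0 0 0.1 1; 0 0 0 0 0 0.043 1; 0 0 0 0 0 0.02 1"

```text
time_s: 37.2
tool_pos: [0.5262, 0.004, 0.0272]
eef_rot: [-3.141, 0.0, -2.868]
wrist_force: [-0.9, -0.5, 0.1]
finger_gap: 0.0855
grip_force: 0.0
```

Emit:
send_rows --series "0 0 0 0 0 0 1; 0 0 0 0 0 0 1; 0 0 0 0 0 0 0.5; 0 0 0 0 0 0 -1; 0 0 0 0 0 0 -1; 0 0 0 0 0 0 -1; 0 0 0 0 0 0 -1; 0 0 0 0 0 0 -1"

```text
time_s: 38.2
tool_pos: [0.5263, 0.004, 0.0278]
eef_rot: [-3.141, 0.001, -2.868]
wrist_force: [-3.5, -0.9, 9.2]
finger_gap: 0.0588
grip_force: 63.8
```

Emit:
send_rows --series "0 0 0 0 0 -0.01 -1; 0 0 0 0 0 -0.03 -1; 0 0 0 0 0 -0.08 -1; 0 0 0 0 0 -0.14 -1; 0 0 0 0 0 -0.16 -1; 0 0 0 0 0 -0.14 -1; 0 0 0 0 0 -0.06 -1; 0 0 0 0 0 0 -1"

```text
time_s: 39.2
tool_pos: [0.5262, 0.004, 0.1512]
eef_rot: [-3.141, 0.001, -2.868]
wrist_force: [0.4, 0.2, -1.9]
finger_gap: 0.0589
grip_force: 64.6
```

Run:
```python
from h import *
print(move([.427,.315,0.15],np.radians(176)), bot.state()["finger_gap"],bot.state()["wrist_force"])
s=snap("wrist","w13"); 
for c in [(x,y) for x in(-.045,.045) for y in(-.03,.03)]:pass
H,S,V=cv2.split(s["hsv"]); print((S[60:200,240:330]<70).mean(), ((H[60:260,240:330]>45)&(H[60:260,240:330]<90)&(S[60:260,240:330]>80)).mean())
```

```text
(array([0.0574, 1.6311, 0.0057]), np.float64(0.05466617946504441), array([0.52622233, 0.00402381, 0.15124362]), np.float64(-2.867928088055157), np.float64(-0.42093816120616556)) 0.05894698129971224 [ 0.42835936  0.15101475 -1.85687206]
0.19746031746031745 0.30194444444444446
```

Emit:
send_rows --series "0 0 0 0.003 0.08 0 -1; 0 0 0 0.006 0.16 0 -1; 0 0 0 0.008 0.22 0 -1; 0 0 0 0.008 0.23 0 -1; 0 0 0 0.008 0.23 0 -1; 0 0 0 0.008 0.23 0 -1; 0 0 0 0.008 0.22 0 -1; 0 0 0 0.004 0.14 0 -1"

```text
time_s: 40.25
tool_pos: [0.4323, 0.294, 0.1502]
eef_rot: [3.142, -0.002, -2.866]
wrist_force: [0.1, 0.2, -1.8]
finger_gap: 0.0586
grip_force: 64.6
```

Emit:
send_rows --series "0 0 0 0.003 0.09 0 -1; 0 0 0 0.001 0.03 0 -1; 0 0 0.014 0 0 0 -1; 0 0 0.02 0 0 0 -1; 0 0 0.014 0 0 0 -1; 0 0 0.007 0 0 0 -1; 0 0 0 0 0 0 -1; 0 0 0 0 0 0 -1"

```text
time_s: 41.25
tool_pos: [0.4271, 0.3145, 0.151]
eef_rot: [-3.141, -0.0, 3.07]
wrist_force: [-0.5, -0.1, -2.0]
finger_gap: 0.0588
grip_force: 64.6
```

Run:
```python
from h import *
s=snap("wrist","w14"); H,S,V=cv2.split(s["hsv"]); print(move([.427,.315,0.012],np.radians(176)),bot.state()["finger_gap"])
C=np.array([.427,.315]); a=np.radians(-4); ex=np.array([np.cos(a),np.sin(a)]); ey=np.array([-ex[1],ex[0]])
for i in(-1,1):
  for j in(-1,1): print(i,j,proj(s,[*(C+i*.058*ex+j*.043*ey),.012]).round(1))
for y in range(100,225,8):
    x=np.where(V[y,150:420]<45)[0]+150; print(y,(x.min(),x.max(),len(x)) if len(x) else 0,end="; ")
t=snap("top"); v=t["hsv"][:,:,2]
```

```text
(array([2.000e-04, 2.200e-03, 6.951e-01]), np.float64(-0.0002665835304984274), array([0.4270188 , 0.31456119, 0.15102338]), np.float64(3.070104489788056), np.float64(0.5527008498618388)) 0.058748167323471406
-1 -1 [235.5 132.5]
-1 1 [331.4 132.3]
1 -1 [241.1 250.3]
1 1 [326.1 250.1]
100 0; 108 0; 116 0; 124 0; 132 0; 140 (np.int64(240), np.int64(333), 94); 148 (np.int64(240), np.int64(332), 93); 156 (np.int64(240), np.int64(332), 93); 164 (np.int64(241), np.int64(331), 91); 172 (np.int64(241), np.int64(331), 91); 180 (np.int64(325), np.int64(328), 4); 188 0; 196 0; 204 0; 212 0; 220 0;
```

Run:
```python
from h import *
s=snap("wrist"); V=s["hsv"][:,:,2]
print([(y,int(V[y,270]),int(V[y,300])) for y in range(126,144)]); 
for st in [(s,(240,140)),(s,(333,140))]: print(cast(s,st[1],.012))
print(move([.4265,.3165,.012]))
```

```text
[(126, 126, 142), (127, 126, 142), (128, 138, 146), (129, 140, 145), (130, 148, 144), (131, 145, 148), (132, 159, 108), (133, 14, 12), (134, 17, 18), (135, 20, 24), (136, 20, 20), (137, 15, 15), (138, 21, 19), (139, 11, 17), (140, 16, 15), (141, 24, 19), (142, 22, 9), (143, 18, 15)]
[0.37295449 0.27960185 0.012     ]
[0.37895966 0.36337905 0.012     ]
(array([0.003 , 0.0088, 0.6953]), None, array([0.4269801 , 0.31470876, 0.15105956]), np.float64(3.070057012137555), np.float64(0.5530400908888338))
```

Emit:
send_rows --series "0 0 0 0.002 0.009 0.06 -1; 0 0 0 0 0 0.12 -1; 0 0 0 0 0 0.15 -1; 0 0 0 0 0 0.15 -1; 0 0 0 0 0 0.1 -1; 0 0 0 0 0 0.06 -1; 0 0 0 0 0 0.03 -1; 0 0 0 0 0 0.01 -1"

```text
time_s: 42.4
tool_pos: [0.4268, 0.3167, 0.0151]
eef_rot: [3.142, 0.0, 3.07]
wrist_force: [0.2, -0.7, -1.6]
finger_gap: 0.0589
grip_force: 64.6
```

Emit:
send_rows --series "0 0 0 0 0 0.005 -1; 0 0 0 0 0 0.004 -1; 0 0 0 0 0 0.003 -1; 0 0 0 0 0 0.002 -1; 0 0 0 0 0 0 -1; 0 0 0 0 0 0 -1; 0 0 0 0 0 0 -1; 0 0 0 0 0 0 -1"

```text
time_s: 43.4
tool_pos: [0.4267, 0.3167, 0.0123]
eef_rot: [-3.142, 0.0, 3.07]
wrist_force: [-0.1, -0.1, -1.8]
finger_gap: 0.0589
grip_force: 64.6
```

Emit:
send_rows --series "0 0 0 0 0 0.003 -1; 0 0 0 0 0 0.002 -1; 0 0 0 0 0 0 -1; 0 0 0 0 0 0 0.6; 0 0 0 0 0 0 0.8; 0 0 0 0 0 0 1; 0 0 0 0 0 0 1; 0 0 0 0 0 0 1"

```text
time_s: 44.4
tool_pos: [0.4267, 0.3167, 0.0113]
eef_rot: [-3.142, -0.0, 3.07]
wrist_force: [0.0, 0.0, -1.0]
finger_gap: 0.0855
grip_force: 0.0
```

Emit:
send_rows --series "0 0 0 0 0 -0.02 1; 0 0 0 0 0 -0.06 1; 0 0 0 0 0 -0.1 1; 0 0 0 0 0 -0.2 1; 0 0 0 0 0 -0.25 1; 0 0 0 0 0 -0.25 1; 0 0 0 0 0 -0.15 1; 0 0 0 0 0 0 1"

```text
time_s: 45.4
tool_pos: [0.4275, 0.3171, 0.2201]
eef_rot: [3.139, 0.004, 3.07]
wrist_force: [0.5, -0.2, 0.2]
finger_gap: 0.0856
grip_force: 0.0
```

Run:
```python
from h import *
s=snap("wrist"); H,S,V=cv2.split(s["hsv"]); st=bot.state(); print(st["tool_pos"],st["finger_gap"],st["wrist_force"])
m=((S<70)&(V>60)).astype(np.uint8)*255; m=cv2.morphologyEx(m,cv2.MORPH_CLOSE,np.ones((5,5)))
u=proj(s,[.4267,.3167,.034]); c=blob(s,m,u,55); print("sink",cv2.minAreaRect(castpts(s,c,.034).astype(np.float32)))
t=snap("top"); h=t["hsv"]
for n,z,k in (("tin",.028,(h[:,:,1]<50)&(h[:,:,2]>60)),("spool",.05,(h[:,:,0]>95)&(h[:,:,0]<125)&(h[:,:,1]>110))):
    X={"tin":[.6067,-.249,z],"spool":[.612,.243,z]}[n]; c=blob(t,k.astype(np.uint8)*255,proj(t,X),22); print(n,castpts(t,c,z).mean(0))
```

```text
[0.42693668 0.31679699 0.2183974 ] 0.08573499331687214 [ 0.3279086   0.14519157 -0.92416242]
sink ((0.42641541361808777, 0.31718650460243225), (0.06067410483956337, 0.09276734292507172), 84.25072479248047)
tin [ 0.60164477 -0.24387269]
spool [0.61064245 0.24227591]
```

All four are placed, so I hand in the job.

```bash
python3 -c "
from h import *
print(bot.finish_job())"
```

```text
the job is handed in; nothing more can be done
None
```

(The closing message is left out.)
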